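Roll the trolley wheel into its chock

ROBOT

A 7-joint arm with a two-finger parallel gripper is mounted at the origin on a cart in front of the work surface, level with it; the furniture and walls round the work are solid. World frame = base frame: x ahead of the robot, y to its left, z up, the work surface at z = 0. Lengths are in m, angles in rad, forces in N, time in s.
With the tool pointing down it reaches from about 0.35 to 0.9 m from the base axis. Payload 8.1 kg.
Tool frame: the origin (TCP) lies at the very end of the fingers, on their centre line; the grasp point (between the pads) lies arm.hold_point_z behind it (arm.hold_point_z is the distance from the TCP to the grasp point, in m); z points along the fingers, y is the line along which they close (so a half turn about z gives the same grasp; the last joint's range is limited). The gripper opens to 92 mm and grips with 3 to 60 N. Pads are 19 mm wide; open, the fingers measure 130 mm over their backs; the gripper's body (75 mm by 190 mm) begins 47 mm behind the grasp point.
Start: joints at [1.04, 0.434, 0.025, 1.573, -0.012, 1.134, -0.075], TCP at [0.259, -0.569, 0.227] pointing down, gripper open.
Joint ranges: [-2.62, 2.62], [-0.44, 2.09], [-1.27, 1.32], [0.08, 2.57], [-1.32, 4.46], [0.12, 2], [-2.74, 2.74]. Speed limits (rad/s): [2.22, 2.22, 3.01, 3.01, 3.14, 3.14, 3.14].

INTERFACE

Orientations are given as a rotation vector (axis times angle).
In Python, from cell import arm, vision, job, cut_out gives the robot as it stands. The module is installed in compiled form; this text tells all that it offers.
- The arm moves only by the tool play_rows, never from a script. Its argument "increments" is text: rows parted by semicolons, each of 5 numbers parted by spaces: the shift along the tool's x, y, z in cm, then the turn about the tool's z in degrees, then the opening, from -1 (shut) to 1 (fully open), so that 0 is half open. A call has 1 to 5 rows; each row shifts and turns the commanded pose from where the row before left it, along the tool's axes as they then stand; what a row does not reach is not made up. A row lasts 1/12 s, in which the tool goes at most 41.7 mm and 7.16 degrees, less where a joint would pass 70% of its speed; a pose out of reach is approached as far as the arm can. A call is refused whole if a number of a shift passes 4.17 or a number of a turn 7.16, either way. A call with a gripper value outside its range is refused whole. The fingers move at their own pace and stop on an object; "grip_force" is the grip in N (left out, the last holds). Time passes only in rows, so rows that do not move let the fingers close. It gives the time, the measured TCP pose, the force, the opening and the grip force at its end, in the units of the state.
- arm.observe(): the state, without advancing time (a new reading comes with each control period).
- vision.get_image(name): name is "scene" or "top" or "wrist"; returns a dict with "frame" (480x640x3 uint8, red, green, blue), "z_map" (480x640 float32, m along the optical axis (not along the pixel's ray), 0 where there is no reading), "mtx" (3x3 intrinsics, pixels), "cam_to_world" (4x4, takes a point from camera to world coordinates). Camera axes: x right, y up, looking along -z (the intrinsics and any distortion apply to the point x, -y, -z); pixel columns grow to the right and rows downward; lengths in m; the calibration is good to about 2 mm. The wrist camera is an equidistant fisheye: a pixel r from the principal point sees the ray r / f radians off the axis. A picture is of the moment at which its call begins.
- job.sign_off(): hands the job in; it is judged then, once.
Trained networks look in a picture, given as the dict that the camera call returned (one of the last four; its "shot" number tells which), for a name from the list of things; names that differ only in an ending like _2 or _b are one class to them, and where a whole thing is asked for, a point or a joint stands for the part that bears it (a point fixed in the world has none). Each returns a list of dicts, best first, with "confidence" (0 to 1); they miss things now and then, are a little off and sometimes report something else, mostly with a low value. They report only what shows in the picture. A call takes as long as a camera call.
- cut_out(query, picture): "mask" (480x640 bool, what is visible of it) and "point" ([row, column] in pixels, amid what is visible of it).
The state is a dict: "clock": time; "joints": joint angles; "dq": joint speeds; "joint_efforts": joint torques, N m; "position": TCP position; "ee_rot": TCP orientation; "force": force on the tool from outside, world axes, zero at the start; "ft_torque": the same for the moment, N m; "width": opening from 0.0 (shut) to 1.0 (fully open); "gripper_force": force on a finger pad.
Only numpy, scipy, OpenCV 4.12 (cv2) and the standard library are available. Lean on these libraries where they do the work, as an engineer would, in place of code of your own. Each camera call takes 0.05 s, during which the arm holds its last target. There are 200 camera calls.

TASK

Roll the larger wheel, the one standing upright with an axle through it, along the bench on its rim, over the low sill of the metal chock and up against the stop, and leave it standing upright there, let go. Really roll it, turning as it goes: do not drag it, lift it off the bench or let it fall over. Leave the small wheel and the glass beaker beside its path where they are.

Things in the scene. Friction and masses are not known exactly. Their poses are not given: they have to be found in the camera images.
- wheel: Larger wheel, grey tyre, white body, 80 mm across, tread 26 wide, 0.25-0.48 kg, standing on its rim; 200-240 mm before its parked place, up to 8 mm off the chock's centre line. Origin: its centre. y: along its fixed 10 mm axle, sticking out 20 mm each side (66 long in all); z up at the start, turns as it rolls; x to the chock (to 3 deg). Push both axle stubs from behind, slowly, or it runs ahead.
- chock: Fixed metal chock. Origin on the bench under the parked wheel's centre, x the way in, z up. Side rails 16 mm high, 6 thick, inner faces y -19 and +19, x -50 to 50, flared to 76 wide at x -90. Round sill across at x -19, 3.5 high (wheel centre at x -36 meets it; about 2 N to roll over). Wheel then drops to the bench between sill and stop (padded face x 41.5, 52 high). Axle passes above the rails.
- small_wheel: Bystander: small wheel without axle, 56 mm across and 22 mm thick, lying flat beside the path. Origin at its centre, z along its axis.
- beaker: Bystander: small glass beaker with spout, about 62 x 70 mm and 71 mm high, standing beside the path. Origin at the centre of its underside, z up.

How it is judged:
On the way:
1. on its way the wheel turns over by rolling (its own z axis points downward, more than 110 degrees from up) (angle between wheel's own z axis and vertical above 1.92 rad), for 0.1 s.
At the end, for the whole second after the job is handed in: The larger wheel stands at rest on the bench in the chock, between sill and stop, its centre within 15 mm of its parked place, upright within 10 degrees and in line with the chock within 12 degrees (horizontal distance between wheel and chock below 0.015 m and height (world z) of wheel between 0.034 and 0.0425 m and angle between the y axis of wheel and the y axis of chock, either way round below 0.21 rad and angle between wheel's own y axis and vertical between 1.396 and 1.745 rad and linear speed of wheel below 0.02 m/s); the robot touches nothing.
It fails at once if the wheel is lifted: its centre rises more than 16 mm (height (world z) of wheel above 0.056 m).
It fails at once if the wheel falls over (leans more than 21 degrees) (angle between wheel's own y axis and vertical below 1.2 rad or angle between wheel's own y axis and vertical above 1.94 rad).
It fails at once if the small wheel is moved more than 20 mm (distance of small_wheel from where it was at the start of the episode above 0.02 m).
It fails at once if the beaker is moved more than 20 mm or tipped (distance of beaker from where it was at the start of the episode above 0.02 m or angle between beaker's own z axis and vertical above 0.35 rad).
It also fails if it takes over 42 s, if anything falls off the work surface, if the arm or the gripper's body presses on something with over 40 N, if the wrist force passes 120 N, or if a joint passes its speed limit or range.

## Working session

There is one attempt and no reset: what is moved stays moved. The work goes in short steps, Python scripts to look and compute and a tool call to move; the robot and the scene stay as the last step left them, time stands still between calls to the robot, and variables do not carry over. Pictures are saved under pics/ and viewed, at most 10 in all, crops included, and the job is handed in when it is done.

Besides the shell and the picture viewer there is one more tool, called after "Emit:" as a command line: name --argument value ..., lists and objects as JSON in quotes. play_rows: Moves the arm, as the interface text tells. Its arguments: {"type":"object","properties":{"increments":{"type":"string"},"grip_force":{"type":"number"}},"required":["increments"]}

```bash
mkdir -p pics; cat > h.py <<'E'
import numpy as np, cv2
from cell import arm, vision, job, cut_out
from scipy.spatial.transform import Rotation as R
def cloud(p,mask):
    v,u=np.nonzero(mask&(p["z_map"]>0)); z=p["z_map"][v,u]; K=p["mtx"]
    c=np.stack([(u-K[0,2])/K[0,0]*z,-(v-K[1,2])/K[1,1]*z,-z,np.ones_like(z)])
    return (p["cam_to_world"]@c)[:3].T
E
python3 - <<'E'
from h import *
s=arm.observe(); print(s["clock"],s["position"],s["ee_rot"],s["force"],s["width"],arm.hold_point_z); print(R.from_rotvec(s["ee_rot"]).as_matrix().round(3))
for n in("scene","top"):
    p=vision.get_image(n); cv2.imwrite(f"pics/{n}.png",p["frame"][...,::-1])
    np.savez(f"{n}.npz",**{k:p[k] for k in("frame","z_map","mtx","cam_to_world")})
    print(n,p["cam_to_world"][:3,3].round(3))
    for q in("wheel","chock","small_wheel","beaker"):
        for r in cut_out(q,p)[:2]:
            c=cloud(p,r["mask"]); 
            print(q,round(r["confidence"],2),r["point"],len(c),np.percentile(c,[2,50,98],axis=0).round(3).tolist() if len(c) else 0)
            np.save(f"{n}_{q}_{round(r['confidence']*100)}.npy",c)
E
```

```text
0.0 [ 0.25903322 -0.56822991  0.22594217] [-3.06856295e+00 -6.66423370e-01  7.35422532e-04] [ 1.12001362  0.72975127 -0.21040906] 0.9964660688474287 0.0188
[[ 0.91   0.415 -0.001]
 [ 0.415 -0.91   0.001]
 [-0.    -0.002 -1.   ]]
scene [ 0.1   -0.508  0.595]
wheel 0.72 [306.0, 365.5] 2316 [[0.523, -0.114, -0.001], [0.537, -0.084, 0.051], [0.561, -0.041, 0.079]]
chock 0.89 [258.7, 240.5] 2160 [[0.486, 0.072, -0.001], [0.519, 0.167, 0.012], [0.57, 0.209, 0.051]]
small_wheel 0.55 [230.9, 332.0] 725 [[0.637, 0.097, 0.002], [0.657, 0.115, 0.02], [0.685, 0.144, 0.024]]
beaker 0.84 [244.8, 384.0] 1964 [[0.643, -0.024, 0.005], [0.662, -0.001, 0.045], [0.7, 0.033, 0.069]]
top [0.416 0.026 1.071]
wheel 0.89 [259.3, 386.3] 929 [[0.521, -0.109, 0.03], [0.545, -0.073, 0.072], [0.574, -0.037, 0.083]]
chock 0.61 [259.9, 384.6] 900 [[0.523, -0.11, 0.03], [0.545, -0.073, 0.072], [0.573, -0.038, 0.084]]
chock 0.57 [281.4, 261.6] 1637 [[0.487, 0.076, -0.0], [0.523, 0.147, 0.013], [0.568, 0.212, 0.055]]
small_wheel 0.84 [199.8, 270.0] 748 [[0.638, 0.099, 0.012], [0.663, 0.123, 0.024], [0.688, 0.148, 0.028]]
beaker 0.59 [191.0, 335.5] 1244 [[0.643, -0.025, 0.002], [0.677, 0.005, 0.025], [0.7, 0.033, 0.074]]
```

```bash
ls *.npy; python3 - <<'E'
import numpy as np,cv2
from cv2 import minAreaRect
c=np.load("top_wheel_89.npy")
for lo,hi in((.03,.05),(.06,.09),(.074,.09)):
    w=c[(c[:,2]>lo)&(c[:,2]<hi)]; print("wheel",lo,len(w),cv2.minAreaRect((w[:,:2]*1000).astype(np.float32)),w.mean(0).round(4))
c=np.load("top_chock_57.npy")
for lo,hi in((.01,.02),(.03,.07)):
    w=c[(c[:,2]>lo)&(c[:,2]<hi)]; print("chock",lo,len(w),cv2.minAreaRect((w[:,:2]*1000).astype(np.float32)),w.mean(0).round(4))
im=cv2.imread("pics/top.png")[130:400,190:490]; cv2.imwrite("pics/topc.png",cv2.resize(im,None,fx=2.2,fy=2.2))
# height map dump as plan, axes: chock points
E
```

```text
scene_beaker_84.npy
scene_chock_89.npy
scene_small_wheel_55.npy
scene_wheel_72.npy
top_beaker_59.npy
top_chock_57.npy
top_chock_61.npy
top_small_wheel_84.npy
top_wheel_89.npy
wheel 0.03 161 ((543.1299438476562, -68.107666015625), (56.73554229736328, 59.22602081298828), 37.868648529052734) [ 0.543  -0.0707  0.0448]
wheel 0.06 658 ((547.7091674804688, -74.28666687011719), (26.733896255493164, 71.1675033569336), 6.144578456878662) [ 0.5466 -0.0729  0.075 ]
wheel 0.074 408 ((547.7714233398438, -73.80480194091797), (25.85955810546875, 53.196632385253906), 4.23529052734375) [ 0.5475 -0.074   0.0792]
chock 0.01 547 ((525.3057861328125, 138.9199981689453), (85.9346694946289, 138.3133087158203), 5.646731853485107) [0.5262 0.1368 0.0166]
chock 0.03 230 ((518.7594604492188, 206.8165283203125), (47.470699310302734, 12.714896202087402), 5.486884593963623) [0.5185 0.2061 0.0502]
```

View pics/topc.png

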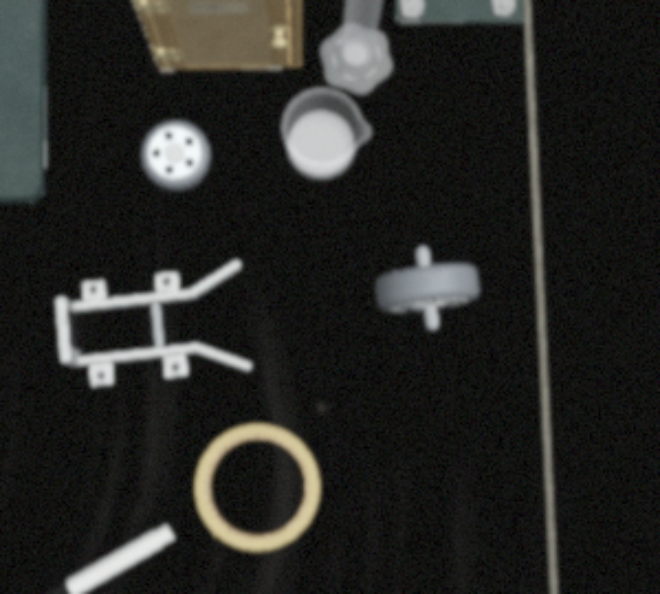

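View pics/scene.png

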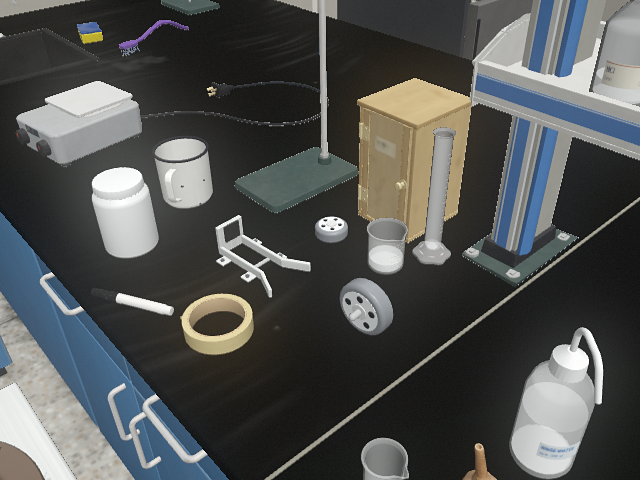

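The views agree. In the top crop the chock opens to the right, with its stop at about (65,330) and its entry at about (245,315). The wheel is at (428,287) with stubs at (423,247) and (432,328), and the beaker and small wheel lie above the path. In the scene view a wash bottle at (570,400) stands near the approach, so I'll check its position and height.

```bash
python3 - <<'E'
from h import *
s=dict(np.load("scene.npz"))
for n,(r0,r1,c0,c1) in {"bottle":(330,470,515,605),"beaker2":(440,478,362,408),"item":(445,478,468,490),"cyl":(130,260,415,450),"post":(150,280,465,575)}.items():
    m=np.zeros((480,640),bool); m[r0:r1,c0:c1]=1
    c=cloud(s,m); c=c[c[:,2]>.02]; print(n,np.percentile(c,[3,50,97],axis=0).round(3).tolist())
m=np.ones((480,640),bool); 
for k in("scene","top"):
    c=cloud(dict(np.load(k+".npz")),m); c=c[(c[:,2]>.06)&(c[:,0]>.2)&(c[:,0]<.75)&(c[:,1]<.3)&(c[:,1]>-.75)]
    g={}
    for p in c: q=(int(p[0]//.05),int(p[1]//.05)); g.setdefault(q,[]).append(p[2])
    print(k,sorted((round(a*.05,2),round(b*.05,2),round(max(v),2)) for (a,b),v in g.items() if len(v)>15))
# chock fit
c=np.load("top_chock_57.npy"); d=np.load("scene_chock_89.npy")
for c in (c,d):
    r=c[(c[:,2]>.010)&(c[:,2]<.022)&(c[:,1]>.10)&(c[:,1]<.19)]
    print(cv2.minAreaRect((r[:,:2]*1000).astype(np.float32)))
    w=c[c[:,2]>.03]; print(np.percentile(w@np.array([-.096,.995,0]),[2,10,50,90,98]).round(4),np.percentile(w@np.array([.995,.096,0]),[2,50,98]).round(4))
E
```

```text
bottle [[0.515, -0.389, 0.027], [0.528, -0.361, 0.11], [0.554, -0.327, 0.197]]
beaker2 [[0.341, -0.308, 0.059], [0.371, -0.278, 0.095], [0.379, -0.268, 0.109]]
item [[0.443, -0.341, 0.032], [0.446, -0.335, 0.064], [0.457, -0.324, 0.088]]
cyl [[0.732, -0.039, 0.027], [0.744, -0.021, 0.124], [0.783, 0.021, 0.207]]
post [[0.804, -0.148, 0.025], [0.811, -0.132, 0.112], [0.904, -0.091, 0.195]]
scene [(0.3, -0.35, np.float64(0.11)), (0.3, -0.3, np.float64(0.11)), (0.35, -0.35, np.float64(0.11)), (0.35, -0.3, np.float64(0.11)), (0.35, 0.25, np.float64(0.12)), (0.4, -0.35, np.float64(0.09)), (0.4, 0.25, np.float64(0.12)), (0.5, -0.4, np.float64(0.2)), (0.5, -0.35, np.float64(0.19)), (0.5, -0.15, np.float64(0.07)), (0.5, -0.1, np.float64(0.08)), (0.55, -0.4, np.float64(0.18)), (0.55, -0.35, np.float64(0.16)), (0.55, -0.15, np.float64(0.07)), (0.55, -0.1, np.float64(0.08)), (0.6, -0.05, np.float64(0.07)), (0.6, 0.0, np.float64(0.07)), (0.65, -0.05, np.float64(0.07)), (0.65, 0.0, np.float64(0.07)), (0.7, -0.3, np.float64(0.33)), (0.7, -0.25, np.float64(0.33)), (0.7, -0.2, np.float64(0.33)), (0.
[... 1104 characters left out ...]
.29)), (0.7, -0.4, np.float64(0.34)), (0.7, -0.35, np.float64(0.34)), (0.7, -0.3, np.float64(0.34)), (0.7, -0.25, np.float64(0.34)), (0.7, -0.2, np.float64(0.34)), (0.7, -0.15, np.float64(0.34)), (0.7, -0.1, np.float64(0.35)), (0.7, -0.05, np.float64(0.22)), (0.7, 0.0, np.float64(0.22)), (0.7, 0.05, np.float64(0.22)), (0.7, 0.1, np.float64(0.22)), (0.7, 0.25, np.float64(0.41))]
((525.4278564453125, 145.01882934570312), (73.48623657226562, 94.3150634765625), 5.414762496948242)
[0.1498 0.1503 0.155  0.1602 0.1615] [0.5128 0.5355 0.5586]
((526.0231323242188, 144.8881378173828), (56.66554260253906, 95.34122467041016), 5.583928108215332)
[0.1484 0.1493 0.1529 0.1581 0.1605] [0.5119 0.5329 0.5594]
```

Emit:
play_rows --increments "2.0 -1.2 -1 0 -0.09;2.6 -1.5 -1 0 -0.09;2.8 -1.65 -1 0 -0.09;2.8 -1.65 -0.5 0 -0.09;2.8 -1.65 0 0 -0.09"

```text
clock: 0.92
position: [0.3469, -0.4445, 0.2632]
ee_rot: [3.068, 0.666, 0.002]
force: [0.5, -0.5, 0.5]
width: 0.688
gripper_force: 0.0
```

Emit:
play_rows --increments "2.8 -1.65 0 0 -0.09;2.8 -1.65 0 0 -0.09;2.8 -1.65 0 0 -0.09;2.8 -1.65 0 0 -0.09;2.8 -1.65 0 0 -0.09"

```text
clock: 1.33
position: [0.4397, -0.3107, 0.262]
ee_rot: [3.07, 0.666, 0.0]
force: [0.1, -0.9, 0.2]
width: 0.455
gripper_force: 0.0
```

Emit:
play_rows --increments "2.8 -1.65 0 0 -0.09;2.8 -1.65 0 0 -0.09;2.8 -1.65 0 0 -0.09;2.8 -1.65 0 -3 -0.09;2.8 -1.65 0 -7 -0.09"

```text
clock: 1.75
position: [0.5316, -0.1766, 0.2619]
ee_rot: [2.999, 0.933, 0.001]
force: [0.1, -0.1, -1.2]
width: 0.453
gripper_force: 0.0
```

Emit:
play_rows --increments "0 0 0 -7 -0.09;0 0 0 -7 -0.09;0 0 0 -7 -0.09;0 0 0 -7 -0.09;0 0 0 -7 -0.09"

```text
clock: 2.17
position: [0.5308, -0.1779, 0.2618]
ee_rot: [2.575, 1.799, 0.0]
force: [-0.1, 0.1, -0.2]
width: 0.451
gripper_force: 0.0
```

Emit:
play_rows --increments "0 0 0 -7 -0.09;0 0 0 -7 -0.09;0 0 0 -7 -0.09;0 0 0 -5 -0.09;0 0 0 0 -0.09"

```text
clock: 2.58
position: [0.5307, -0.1781, 0.2617]
ee_rot: [2.108, 2.33, -0.0]
force: [-0.5, -0.4, 0.2]
width: 0.458
gripper_force: 0.0
```

```bash
cat >> h.py <<'E'
def rel():
    s=arm.observe(); M=R.from_rotvec(s["ee_rot"]).as_matrix(); f=np.array([-.096,.995,0]);a=np.array([.995,.096,0])
    p=s["position"]; print("t",round(s["clock"],2),"pos",p.round(4),"s",round(p@f,4),"lat",round(p@a,4),"yaw_y",np.degrees(np.arctan2(M[1,1],M[0,1])).round(2),"zaxis",M[:,2].round(3),"w",round(s["width"]*92,1),"F",s["force"].round(1))
    return s,M
E
python3 - <<'E'
from h import *
s,M=rel()
print("tool delta to pre-pose cm",(M.T@(np.array([.5545,-.1437,.028])-s["position"])*100).round(2))
p=vision.get_image("wrist"); cv2.imwrite("pics/w1.png",p["frame"][...,::-1])
E
```

```text
t 2.58 pos [ 0.5307 -0.1781  0.2617] s -0.2282 lat 0.5109 yaw_y 5.73 zaxis [ 0. -0. -1.] w 42.1 F [-0.5 -0.4  0.2]
tool delta to pre-pose cm [ 3.19  2.71 23.37]
```

View pics/w1.png

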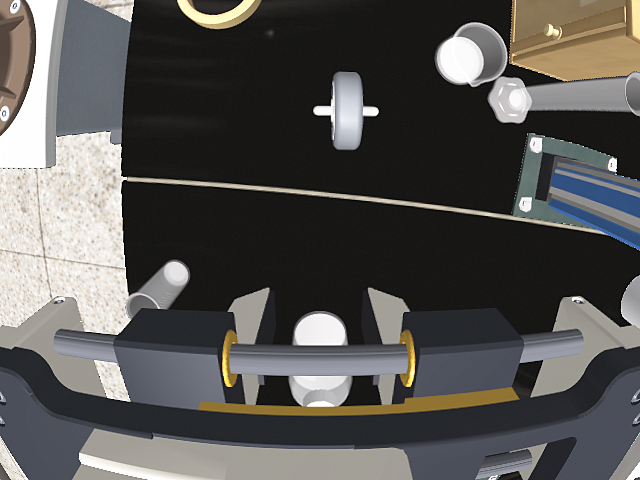

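The wrist view shows the wheel at (346,111), its stubs level from (318,111) to (376,111), so the tool is already in line with the axle. I'll move forward and across, then go down behind the wheel.

Emit:
play_rows --increments "1 0.9 0 0 -0.09;1.2 1 0 0 -0.09;1 0.8 1 0 -0.09;0 0 2.5 0 -0.09;0 0 3 0 -0.09"

```text
clock: 3.05
position: [0.5571, -0.1412, 0.1978]
ee_rot: [2.11, 2.322, 0.005]
force: [0.3, -0.6, -0.4]
width: 0.454
gripper_force: 0.0
```

Emit:
play_rows --increments "0 0 3 0 -0.09;0 0 3 0 -0.09;0 0 3 0 -0.09;0 0 2 0 -0.09;0 0 0 0 -0.09"

```text
clock: 3.47
position: [0.5523, -0.1421, 0.0826]
ee_rot: [-2.11, -2.319, 0.005]
force: [-2.4, -0.4, 0.2]
width: 0.457
gripper_force: 0.0
```

```bash
cat > look.py <<'E'
import sys
from h import *
s,M=rel()
p=vision.get_image("wrist")
K=p["mtx"];print(K.round(1).tolist())
r=cut_out("wheel",p)[0]; print(r["confidence"],r["point"])
m=r["mask"]&(p["z_map"]>0); v,u=np.nonzero(m)
d=np.stack([(u-K[0,2]),(v-K[1,2])],1)/K[0,0]; th=np.linalg.norm(d,axis=1)
z=p["z_map"][v,u]; t=np.tan(th)/np.maximum(th,1e-9)*z
c=np.stack([d[:,0]*t,-d[:,1]*t,-z,np.ones_like(z)])
w=(p["cam_to_world"]@c)[:3].T; q=(w-s["position"])@M
print("world z pct",np.percentile(w[:,2],[2,50,98]).round(4)); print("tool x,y pct",np.percentile(q,[1,10,50,90,99],axis=0).round(4)[:,:2].tolist())
top=q[w[:,2]>.066]; print("tread y",len(top),np.percentile(top[:,1],[2,50,98]).round(4) if len(top) else 0)
if len(top): print(cv2.minAreaRect((top[:,:2]*1000).astype(np.float32)))
st=q[(w[:,2]>.033)&(w[:,2]<.05)]
for sg in(1,-1):
    e=st[(np.sign(st[:,1]-np.median(top[:,1]))==sg)&(abs(st[:,1]-np.median(top[:,1]))>.018)]
    if len(e): print("stub",sg,len(e),e.mean(0).round(4),"tip",np.percentile(e[:,1]*sg,98).round(4)*sg)
cv2.imwrite("pics/%s.png"%sys.argv[1],p["frame"][...,::-1])
E
python3 look.py w2
```

```text
t 3.47 pos [ 0.5523 -0.1421  0.0826] s -0.1944 lat 0.5359 yaw_y 5.41 zaxis [-0.006  0.002 -1.   ] w 42.0 F [-2.4 -0.4  0.2]
[[371.6, 0.0, 318.2], [0.0, 371.6, 243.4], [0.0, 0.0, 1.0]]
0.73 [157.4, 322.7]
world z pct [0.0409 0.0734 0.0793]
tool x,y pct [[0.0322, -0.0266], [0.0444, -0.0093], [0.0694, 0.0023], [0.0954, 0.014], [0.1048, 0.0314]]
tread y 6809 [-0.0098  0.0026  0.0147]
((67.86724853515625, 2.455988883972168), (27.342735290527344, 59.9455451965332), 89.05987548828125)
stub 1 440 [0.0681 0.0275 0.0397] tip 0.0346
stub -1 442 [ 0.0675 -0.0222  0.04  ] tip -0.0292
```

View pics/w2.png

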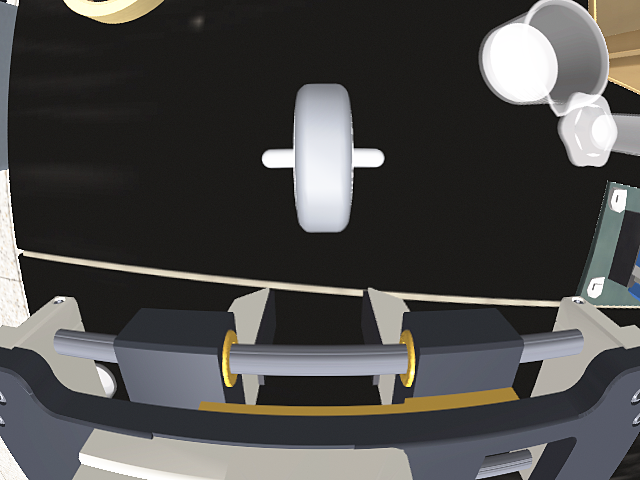

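The wheel's centre is 68 mm ahead and 2.5 mm to tool +y. The wrist picture agrees: tyre at (322,158), stubs at (268,158) and (378,158).

Emit:
play_rows --increments "0 0.25 1.5 -0.7 -0.09;0 0 2 0 -0.09;0 0 1.5 0 -0.09;0 0 0.5 0 -0.09;0 0 0 0 -0.09"

```text
clock: 3.98
position: [0.5576, -0.1431, 0.0323]
ee_rot: [2.098, 2.338, 0.0]
force: [0.0, 0.5, -0.2]
width: 0.454
gripper_force: 0.0
```

Emit:
play_rows --increments "1 0 0 0 -0.09;1.5 0 0 0 -0.09;1.2 0 0 0 -0.09;0.3 0 0 0 -0.09;0 0 0 0 -0.09"

```text
clock: 4.4
position: [0.5533, -0.1017, 0.0328]
ee_rot: [2.094, 2.34, 0.002]
force: [0.3, 0.5, -0.5]
width: 0.452
gripper_force: 0.0
```

```bash
python3 look.py w3
```

```text
t 4.4 pos [ 0.5533 -0.1017  0.0328] s -0.1543 lat 0.5408 yaw_y 6.35 zaxis [ 0.001  0.    -1.   ] w 41.6 F [ 0.3  0.5 -0.5]
[[371.6, 0.0, 318.2], [0.0, 371.6, 243.4], [0.0, 0.0, 1.0]]
0.71 [259.5, 313.4]
world z pct [0.0412 0.0735 0.0792]
tool x,y pct [[0.0077, -0.0298], [0.0183, -0.0128], [0.039, -0.0015], [0.0612, 0.0096], [0.0669, 0.0264]]
tread y 9878 [-0.0139 -0.0017  0.0104]
((30.35860252380371, -1.9320659637451172), (55.675228118896484, 27.424671173095703), 0.2830602526664734)
stub 1 654 [ 0.0287  0.0228 -0.01  ] tip 0.0297
stub -1 674 [ 0.0292 -0.0262 -0.01  ] tip -0.0331
```

View pics/w3.png

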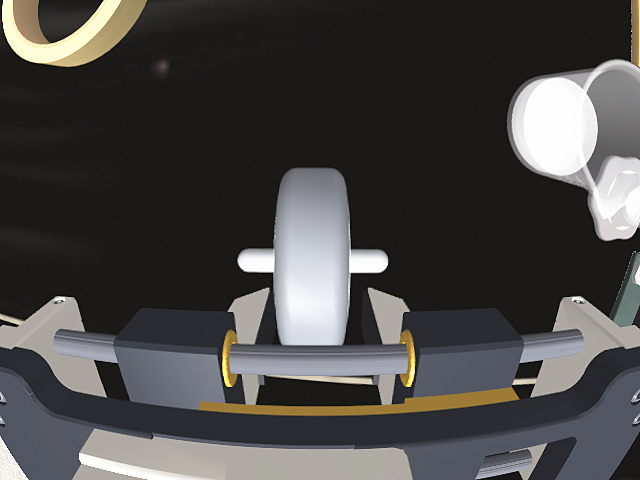

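The wheel sits evenly between the fingers, tyre at (312,258) and stubs at (250,260) and (375,260), about 29 mm ahead. I'll centre on it, lower 5 mm, and push slowly.

Emit:
play_rows --increments "0 -0.2 0.5 0 -0.09;0.5 0 0 0 -0.09;0.4 0 0 0 -0.09;0.25 0 0 0 -0.09;0.2 0 0 0 -0.09"

```text
clock: 4.92
position: [0.5492, -0.0898, 0.0267]
ee_rot: [-2.097, -2.339, -0.0]
force: [-0.9, -0.1, -0.0]
width: 0.453
gripper_force: 0.0
```

Emit:
play_rows --increments "0.2 0 0 0 -0.09;0.2 0 0 0 -0.09;0.2 0 0 0 -0.09;0.2 0 0 0 -0.09;0.2 0 0 0 -0.09"

```text
clock: 5.33
position: [0.5482, -0.0802, 0.0268]
ee_rot: [2.098, 2.338, 0.0]
force: [-0.2, 0.8, 0.4]
width: 0.453
gripper_force: 0.0
```

Emit:
play_rows --increments "0.2 0 0 0 -0.09;0.2 0 0 0 -0.09;0.2 0 0 0 -0.09;0.2 0 0 0 -0.09;0.2 0 0 0 -0.09"

```text
clock: 5.75
position: [0.5471, -0.0702, 0.0267]
ee_rot: [2.098, 2.338, -0.0]
force: [-0.1, -0.4, 0.0]
width: 0.452
gripper_force: 0.0
```

```bash
python3 look.py w4
```

```text
t 5.75 pos [ 0.5471 -0.0702  0.0267] s -0.1224 lat 0.5376 yaw_y 6.2 zaxis [-0. -0. -1.] w 41.6 F [-0.1 -0.4  0. ]
[[371.6, 0.0, 318.2], [0.0, 371.6, 243.4], [0.0, 0.0, 1.0]]
0.61 [282.6, 320.9]
world z pct [0.0402 0.07   0.0791]
tool x,y pct [[-0.0086, -0.028], [0.0162, -0.0105], [0.0334, 0.0008], [0.0517, 0.0121], [0.0554, 0.0292]]
tread y 7680 [-0.0112  0.0008  0.0129]
((16.35887336730957, 0.9049100875854492), (26.993133544921875, 59.146820068359375), 89.13633728027344)
stub 1 678 [ 0.0175  0.0253 -0.016 ] tip 0.032
stub -1 695 [ 0.0176 -0.0238 -0.0159] tip -0.0312
```

It is rolling and staying square. I'll keep pushing.

Emit:
play_rows --increments "0.2 0 0 0 -0.09;0.25 0 0 0 -0.09;0.25 0 0 0 -0.09;0.25 0 0 0 -0.09;0.25 0 0 0 -0.09"

```text
clock: 6.27
position: [0.5458, -0.0581, 0.0267]
ee_rot: [-2.098, -2.338, -0.0]
force: [-0.7, 0.5, -0.4]
width: 0.46
gripper_force: 0.0
```

Emit:
play_rows --increments "0.25 0 0 0 -0.09;0.25 0 0 0 -0.09;0.25 0 0 0 -0.09;0.25 0 0 0 -0.09;0.25 0 0 0 -0.09"

```text
clock: 6.68
position: [0.5444, -0.0458, 0.0267]
ee_rot: [2.098, 2.338, -0.0]
force: [0.2, -0.2, 0.2]
width: 0.457
gripper_force: 0.0
```

Emit:
play_rows --increments "0.25 0 0 0 -0.09;0.25 0 0 0 -0.09;0.25 0 0 0 -0.09;0.25 0 0 0 -0.09;0.25 0 0 0 -0.09"

```text
clock: 7.1
position: [0.5431, -0.0334, 0.0267]
ee_rot: [2.098, 2.338, -0.0]
force: [-0.7, -0.6, 0.1]
width: 0.454
gripper_force: 0.0
```

Emit:
play_rows --increments "0.25 0 0 0 -0.09;0.25 0 0 0 -0.09;0.25 0 0 0 -0.09;0.25 0 0 0 -0.09;0.25 0 0 0 -0.09"

```text
clock: 7.52
position: [0.5417, -0.021, 0.0267]
ee_rot: [2.098, 2.338, -0.0]
force: [0.6, -0.2, 0.4]
width: 0.459
gripper_force: 0.0
```

```bash
python3 look.py w5
```

```text
t 7.52 pos [ 0.5417 -0.021   0.0267] s -0.0729 lat 0.537 yaw_y 6.21 zaxis [ 0. -0. -1.] w 42.2 F [ 0.6 -0.2  0.4]
[[371.6, 0.0, 318.2], [0.0, 371.6, 243.4], [0.0, 0.0, 1.0]]
0.83 [285.4, 322.0]
world z pct [0.0366 0.0698 0.079 ]
tool x,y pct [[-0.011, -0.0282], [0.0156, -0.0108], [0.0332, 0.0008], [0.0517, 0.0124], [0.0555, 0.0297]]
tread y 7704 [-0.0113  0.0008  0.0129]
((16.885601043701172, 1.017343521118164), (60.03364944458008, 27.205181121826172), 0.13140907883644104)
stub 1 721 [ 0.0173  0.0254 -0.0159] tip 0.0325
stub -1 715 [ 0.0174 -0.0239 -0.0158] tip -0.0312
```

View pics/w5.png

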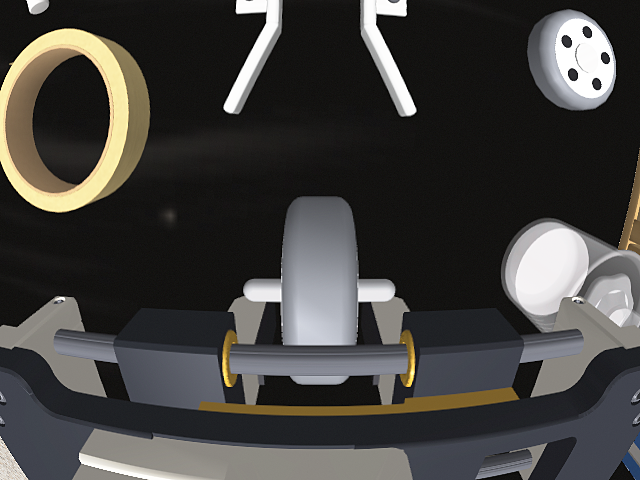

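The wheel at (321,290) is on the chock's mouth centre, between tips at (232,110) and (405,112). I'll continue.

Emit:
play_rows --increments "0.25 0 0 0 -0.09;0.25 0 0 0 -0.09;0.25 0 0 0 -0.09;0.25 0 0 0 -0.09;0.25 0 0 0 -0.09"

```text
clock: 8.03
position: [0.5404, -0.0085, 0.0267]
ee_rot: [2.098, 2.339, 0.0]
force: [-0.4, -0.3, -0.2]
width: 0.455
gripper_force: 0.0
```

Emit:
play_rows --increments "0.25 0 0 0 -0.09;0.25 0 0 0 -0.09;0.25 0 0 0 -0.09;0.25 0 0 0 -0.09;0.25 0 0 0 -0.09"

```text
clock: 8.45
position: [0.539, 0.0039, 0.0267]
ee_rot: [2.098, 2.338, -0.0]
force: [0.1, -0.2, 0.3]
width: 0.455
gripper_force: 0.1
```

Emit:
play_rows --increments "0.25 0 0 0 -0.09;0.25 0 0 0 -0.09;0.25 0 0 0 -0.09;0.25 0 0 0 -0.09;0.25 0 0 0 -0.09"

```text
clock: 8.87
position: [0.5377, 0.0163, 0.0267]
ee_rot: [-2.098, -2.338, 0.0]
force: [0.1, -0.1, 0.3]
width: 0.454
gripper_force: 0.0
```

Emit:
play_rows --increments "0.25 0 0 0 -0.09;0.25 0 0 0 -0.09;0.25 0 0 0 -0.09;0.25 0 0 0 -0.09;0.25 0 0 0 -0.09"

```text
clock: 9.28
position: [0.5363, 0.0287, 0.0268]
ee_rot: [2.098, 2.338, 0.0]
force: [-0.7, -0.2, -0.3]
width: 0.454
gripper_force: 0.0
```

Emit:
play_rows --increments "0.25 0 0 0 -0.09;0.25 0 0 0 -0.09;0.25 0 0 0 -0.09;0.25 0 0 0 -0.09;0.25 0 0 0 -0.09"

```text
clock: 9.7
position: [0.535, 0.0412, 0.0267]
ee_rot: [2.098, 2.338, -0.0]
force: [0.6, 0.2, 0.3]
width: 0.455
gripper_force: 0.0
```

Emit:
play_rows --increments "0.25 0 0 0 -0.09;0.25 0 0 0 -0.09;0.25 0 0 0 -0.09;0.25 0 0 0 -0.09;0.25 0 0 0 -0.09"

```text
clock: 10.12
position: [0.5336, 0.0536, 0.0267]
ee_rot: [2.098, 2.338, -0.0]
force: [0.3, 0.3, -0.4]
width: 0.452
gripper_force: 0.0
```

Emit:
play_rows --increments "0.25 0 0 0 -0.09;0.25 0 0 0 -0.09;0.25 0 0 0 -0.09;0.25 0 0 0 -0.09;0.25 0 0 0 -0.09"

```text
clock: 10.53
position: [0.5322, 0.066, 0.0267]
ee_rot: [2.098, 2.338, -0.0]
force: [-0.9, -0.2, 0.5]
width: 0.456
gripper_force: 0.0
```

```bash
python3 look.py w6
```

```text
t 10.53 pos [0.5322 0.066  0.0267] s 0.0146 lat 0.5359 yaw_y 6.2 zaxis [-0. -0. -1.] w 42.0 F [-0.9 -0.2  0.5]
[[371.6, 0.0, 318.2], [0.0, 371.6, 243.4], [0.0, 0.0, 1.0]]
0.73 [283.2, 319.5]
world z pct [0.04   0.0699 0.0791]
tool x,y pct [[-0.0088, -0.0278], [0.0162, -0.0105], [0.0334, 0.0008], [0.0517, 0.0124], [0.0555, 0.0297]]
tread y 7708 [-0.0112  0.0008  0.013 ]
((17.19416618347168, 1.0092239379882812), (26.93975830078125, 58.75556564331055), 89.10926055908203)
stub 1 711 [ 0.0175  0.0254 -0.0159] tip 0.0325
stub -1 684 [ 0.0175 -0.0237 -0.0159] tip -0.0311
```

View pics/w6.png

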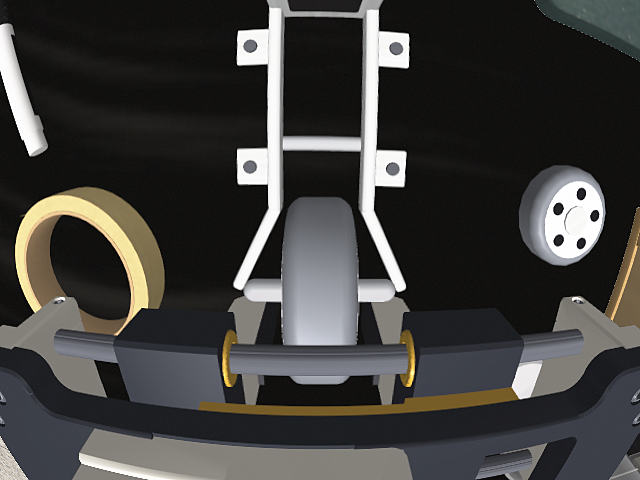

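The wheel at (320,290) is entering centred between the rails. I'll square the tool to the chock and continue up to the sill.

Emit:
play_rows --increments "0.25 0 0 0.15 -0.09;0.25 0 0 0.15 -0.09;0.25 0 0 0.15 -0.09;0.25 0 0 0.15 -0.09;0.25 0 0 0 -0.09"

```text
clock: 11.05
position: [0.531, 0.0785, 0.0267]
ee_rot: [-2.11, -2.327, -0.0]
force: [-0.5, 0.6, 0.6]
width: 0.458
gripper_force: 0.0
```

Emit:
play_rows --increments "0.25 0 0 0 -0.09;0.25 0 0 0 -0.09;0.25 0 0 0 -0.09;0.25 0 0 0 -0.09;0.25 0 0 0 -0.09"

```text
clock: 11.47
position: [0.5298, 0.0909, 0.0267]
ee_rot: [2.11, 2.327, 0.0]
force: [-0.4, 1.0, -0.1]
width: 0.453
gripper_force: 0.0
```

Emit:
play_rows --increments "0.25 0 0 0 -0.09;0.25 0 0 0 -0.09;0.25 0 0 0 -0.09;0.25 0 0 0 -0.09;0.2 0 0 0 -0.09"

```text
clock: 11.88
position: [0.5286, 0.1029, 0.0267]
ee_rot: [-2.11, -2.327, -0.0]
force: [0.1, 0.0, 1.4]
width: 0.458
gripper_force: 0.0
```

Emit:
play_rows --increments "0.2 0 0 0 -0.09;0.2 0 0 0 -0.09;0.2 0 0 0 -0.09;0.2 0 0 0 -0.09;0.2 0 0 0 -0.09"

```text
clock: 12.3
position: [0.5277, 0.1122, 0.0268]
ee_rot: [2.11, 2.327, -0.001]
force: [-0.3, -1.9, 1.8]
width: 0.457
gripper_force: 0.8
```

```bash
python3 look.py w7
```

```text
t 12.3 pos [0.5277 0.1122 0.0268] s 0.061 lat 0.5358 yaw_y 5.58 zaxis [-0.    -0.001 -1.   ] w 42.0 F [-0.3 -1.9  1.8]
[[371.6, 0.0, 318.2], [0.0, 371.6, 243.4], [0.0, 0.0, 1.0]]
0.61 [283.4, 319.0]
world z pct [0.0407 0.0713 0.0803]
tool x,y pct [[-0.0088, -0.028], [0.0159, -0.011], [0.0332, 0.0004], [0.0515, 0.0117], [0.0552, 0.0293]]
tread y 8184 [-0.0118  0.0001  0.0124]
((16.419639587402344, 0.4037313461303711), (62.424381256103516, 27.044260025024414), 0.3137890100479126)
stub 1 722 [ 0.0175  0.0249 -0.0171] tip 0.0321
stub -1 676 [ 0.0175 -0.0242 -0.017 ] tip -0.031
```

It is climbing the sill, with about 2 N of push.

Emit:
play_rows --increments "0.2 0 0 0 -0.09;0.2 0 0 0 -0.09;0.2 0 0 0 -0.09;0.2 0 0 0 -0.09;0.2 0 0 0 -0.09"

```text
clock: 12.82
position: [0.5266, 0.123, 0.0267]
ee_rot: [-2.11, -2.327, -0.0]
force: [0.2, 0.5, 0.2]
width: 0.454
gripper_force: 0.1
```

Emit:
play_rows --increments "0.2 0 0 0 -0.09;0.2 0 0 0 -0.09;0.2 0 0 0 -0.09;0.2 0 0 0 -0.09;0.2 0 0 0 -0.09"

```text
clock: 13.23
position: [0.5256, 0.1327, 0.0267]
ee_rot: [-2.11, -2.327, 0.0]
force: [0.7, -0.4, -0.7]
width: 0.456
gripper_force: 0.0
```

```bash
python3 look.py w8
```

```text
t 13.23 pos [0.5256 0.1327 0.0267] s 0.0816 lat 0.5357 yaw_y 5.61 zaxis [-0.  0. -1.] w 42.0 F [ 0.7 -0.4 -0.7]
[[371.6, 0.0, 318.2], [0.0, 371.6, 243.4], [0.0, 0.0, 1.0]]
0.6 [259.6, 319.7]
world z pct [0.0412 0.0733 0.0792]
tool x,y pct [[0.0124, -0.028], [0.0216, -0.0108], [0.0407, 0.0005], [0.0619, 0.0118], [0.0674, 0.0286]]
tread y 10289 [-0.0115  0.0005  0.0127]
((33.76462173461914, 0.5358753204345703), (49.97665786743164, 26.97134780883789), 0.483857125043869)
stub 1 706 [ 0.0297  0.025  -0.0161] tip 0.0319
stub -1 746 [ 0.03   -0.0241 -0.016 ] tip -0.0311
```

View pics/w8.png

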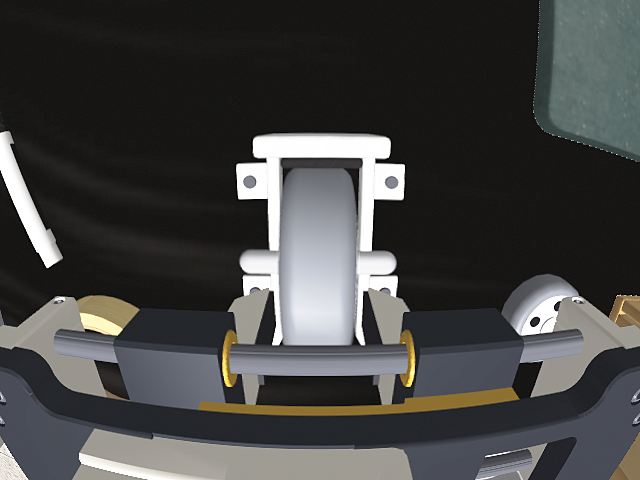

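The wheel dropped over the sill and stands between sill and stop, at (320,260), about 30 mm ahead of the fingers and already clear of them. I'll back straight out and lift.

Emit:
play_rows --increments "-0.5 0 0 0 -0.09;-1.5 0 0 0 -0.09;-2 0 0 0 -0.09;-2 0 -0.5 0 -0.09;-1 0 -2 0 -0.09"

```text
clock: 13.75
position: [0.5307, 0.0587, 0.0495]
ee_rot: [-2.112, -2.323, 0.008]
force: [-0.1, -0.9, -0.1]
width: 0.453
gripper_force: 0.0
```

Emit:
play_rows --increments "0 0 -3 0 -0.09;0 0 -3 0 -0.09;0 0 -3 0 -0.09;0 0 -2 0 -0.09;0 0 0 0 -0.09"

```text
clock: 14.17
position: [0.535, 0.0628, 0.1661]
ee_rot: [2.108, 2.323, 0.008]
force: [0.8, 0.2, -0.4]
width: 0.458
gripper_force: 0.0
```

```bash
python3 - <<'E'
from h import *
rel()
p=vision.get_image("scene"); cv2.imwrite("pics/end.png",p["frame"][...,::-1])
E
python3 look.py w9
```

```text
t 14.17 pos [0.535  0.0628 0.1661] s 0.0111 lat 0.5383 yaw_y 5.56 zaxis [ 0.007  0.001 -1.   ] w 42.1 F [ 0.8  0.2 -0.4]
t 14.22 pos [0.534  0.0624 0.1639] s 0.0109 lat 0.5373 yaw_y 5.56 zaxis [ 0.004  0.    -1.   ] w 42.0 F [ 0.4 -0.2 -0.3]
[[371.6, 0.0, 318.2], [0.0, 371.6, 243.4], [0.0, 0.0, 1.0]]
0.66 [109.1, 315.1]
world z pct [0.0146 0.0726 0.0794]
tool x,y pct [[0.0614, -0.0312], [0.0709, -0.0139], [0.0982, -0.0016], [0.1247, 0.0103], [0.1354, 0.027]]
tread y 3205 [-0.014  -0.0015  0.0108]
((99.15906524658203, -1.581862449645996), (59.45417404174805, 26.932485580444336), 0.36371538043022156)
stub 1 232 [0.0989 0.0231 0.1211] tip 0.03
stub -1 233 [ 0.099  -0.0266  0.1209] tip -0.0338
```

View pics/end.png

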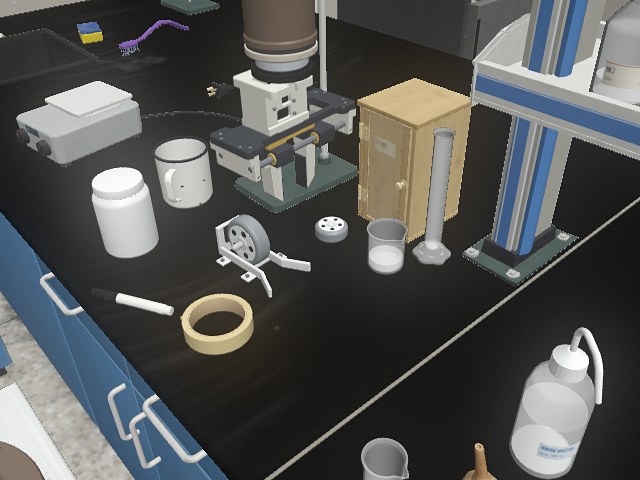

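The wheel stands upright in the chock at (245,240), at s = 0.110 against a parked place of about 0.1075. The small wheel at (332,229) and beaker at (386,245) haven't moved, and the arm is clear.

```bash
python3 -c "
from h import *
print(job.sign_off())"
```

```text
the job is handed in; nothing more can be done
None
```

The wheel was rolled over the sill and now stands upright and let go in the chock, about 3 mm from its estimated parked place; the small wheel and beaker look unmoved, and the job is handed in (no verdict was returned).

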